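# Set out the samples by height on the microscope's sample rail

## Task

Set the four samples - gear, bronze bushing, steel rotor and glass vial - out for the microscope in order of height, so that it need only be refocused one way: stand one upright in the middle of each round pad of the aluminium rail, the shortest on the pad next to the upright post with the black knob and rising to the tallest at the other end. The spare lens and the black dust cap lying among them are not samples.

Things in the scene. Friction and masses are not known exactly. Their poses are not given: they have to be found in the camera images.
- gear: SHORTEST sample, 16 mm tall: small light-metal spur gear lying flat, 33 mm across the teeth; the toothed disc is 10 mm thick with a smaller hub on top. Grip it across the teeth, fingertips almost down on the surface. 45 g. Origin: centre of its underside, z up.
- bushing: second-shortest sample, 24 mm tall: bronze-coloured bushing standing on its thin 32 mm flange, body 26 mm across with a bore. 60 g. Origin: centre of its underside, z up.
- rotor: second-tallest sample, 37 mm tall: turned steel rotor with four slots in its top and a cross hole, standing on a thin 48 mm flange; body 43 mm across, to be gripped above the flange (from about 12 mm up). 260 g. Origin: centre of its underside, z up.
- vial: TALLEST sample, 54 mm tall: upright glass vial with brown contents and a ribbed blue screw cap; body 20 mm across up to 40 mm, cap 22 mm. 24 g. Origin: centre of its underside, z up.
- end_post: upright steel post with a round black knob on top, 50 mm tall, knob 25 mm across, fixed at one end of the sample rail; it marks the end where the row begins. At the other end there is only a flat 4 mm high steel plug. The post's centre is 53 mm from the nearest pad's centre. Which end it is at changes from start to start. Origin: centre of its foot, on top of the rail.
- place_a: round flat grey pad, 56 mm across and 4 mm thick, fixed on the sample rail; one end pad of the row of four. Pads a, b, c, d follow one another in a straight line, 62 mm apart. The rail is a fixed aluminium bar 330 x 64 x 10 mm on the worktop. Origin: centre of the pad's underside, 10 mm above the worktop; samples stand on the pad's top, 4 mm above this origin (14 mm above the worktop). y runs along the rail, x across it, z up.
- place_b: round flat grey pad, 56 mm across and 4 mm thick, fixed on the sample rail; between place_a and place_c. Pads a, b, c, d follow one another in a straight line, 62 mm apart. The rail is a fixed aluminium bar 330 x 64 x 10 mm on the worktop. Origin: centre of the pad's underside, 10 mm above the worktop; samples stand on the pad's top, 4 mm above this origin (14 mm above the worktop). y runs along the rail, x across it, z up.
- place_c: round flat grey pad, 56 mm across and 4 mm thick, fixed on the sample rail; between place_b and place_d. Pads a, b, c, d follow one another in a straight line, 62 mm apart. The rail is a fixed aluminium bar 330 x 64 x 10 mm on the worktop. Origin: centre of the pad's underside, 10 mm above the worktop; samples stand on the pad's top, 4 mm above this origin (14 mm above the worktop). y runs along the rail, x across it, z up.
- place_d: round flat grey pad, 56 mm across and 4 mm thick, fixed on the sample rail; the other end pad of the row. Pads a, b, c, d follow one another in a straight line, 62 mm apart. The rail is a fixed aluminium bar 330 x 64 x 10 mm on the worktop. Origin: centre of the pad's underside, 10 mm above the worktop; samples stand on the pad's top, 4 mm above this origin (14 mm above the worktop). y runs along the rail, x across it, z up.

How it is judged:
At the end, for the whole second after the job is handed in: Counted from the pad next to the post: gear, bushing, rotor, vial, each standing upright (within about 7 degrees) on its own pad, its centre within 12 mm of the pad's centre, released and at rest (((horizontal distance between end_post and place_a below 0.09 m and horizontal distance between gear and place_a below 0.012 m and z of gear in the frame of place_a between 0.001 and 0.008 m and horizontal distance between bushing and place_b below 0.012 m and z of bushing in the frame of place_b between 0.001 and 0.008 m and horizontal distance between rotor and place_c below 0.012 m and z of rotor in the frame of place_c between 0.001 and 0.008 m and horizontal distance between vial and place_d below 0.012 m and z of vial in the frame of place_d between 0.001 and 0.008 m) or (horizontal distance between end_post and place_d below 0.09 m and horizontal distance between gear and place_d below 0.012 m and z of gear in the frame of place_d between 0.001 and 0.008 m and horizontal distance between bushing and place_c below 0.012 m and z of bushing in the frame of place_c between 0.001 and 0.008 m and horizontal distance between rotor and place_b below 0.012 m and z of rotor in the frame of place_b between 0.001 and 0.008 m and horizontal distance between vial and place_a below 0.012 m and z of vial in the frame of place_a between 0.001 and 0.008 m)) and angle between each of gear, bushing, rotor, vial's own z axis and vertical below 0.12 rad and linear speed of each of gear, bushing, rotor, vial below 0.02 m/s and contact force between each of gear, bushing, rotor, vial and the fingers below 0.05 N); the robot touches nothing.
It also fails if it takes over 96 s, if anything falls off the work surface, if the arm or the gripper's body presses on something with over 40 N, if the wrist force passes 120 N, or if a joint passes its speed limit or range.

## Robot

A 6-joint arm with a two-finger parallel gripper is mounted at the origin on a cart in front of the work surface, level with it; the furniture and walls round the work are solid. World frame = base frame: x ahead of the robot, y to its left, z up, the work surface at z = 0. Lengths are in m, angles in rad, forces in N, time in s.
With the tool pointing down it reaches from about 0.375 to 0.9 m from the base axis. Payload 3.1 kg.
Tool frame: the origin (TCP) lies between the finger pads; the fingertips stand 8 mm ahead of it and the grasp point (between the pads) lies 11 mm behind it; z points along the fingers, y is the line along which they close (so a half turn about z gives the same grasp; the last joint's range is limited). The gripper opens to 85 mm and grips with 20 to 120 N. Pads are 22 mm wide; open, the fingers measure 114 mm over their backs; the gripper's body (76 mm by 85 mm) begins 54 mm behind the grasp point. The pads swing forward as they close: fully open they stand 13 mm farther back than shut.
Start: joints at [-1.407, 0.527, 1.433, -0, 1.181, -0.178], TCP at [0.21, -0.589, 0.239] pointing down, gripper open.
Joint ranges: [-3.08, 3.08], [-0.75, 2.2], [0.22, 2.44], [-1.43, 4.57], [0, 2.65], [-2.85, 2.85]. Speed limits (rad/s): [2.79, 2.79, 3.14, 3.14, 3.14, 3.14].

## Interface

Orientations are given as a unit quaternion [x, y, z, w].
In Python, from station import readout, cams, sign_off gives the robot as it stands.
- The arm moves only by the tool send_rows, never from a script. Its argument "commands" is text: rows parted by semicolons, each of 5 numbers parted by spaces: the finger opening in mm, from 0 to 85.4, then the shift along the tool's x, y, z each as a share of 0.02 m, from -1 to 1, then the turn about the tool's z as a share of 4 degrees, from -1 to 1. In form: grip dx dy dz spin; .... A call has 1 to 20 rows; each row shifts and turns the commanded pose from where the row before left it, along the tool's axes as they then stand; what a row does not reach is not made up. A row lasts 1/12 s, in which the tool goes at most 41.7 mm and 7.16 degrees, less where a joint would pass 70% of its speed; a pose out of reach is approached as far as the arm can. A call with a number of a shift or a turn outside -1 to 1 is refused whole. A call with a gripper value outside its range is refused whole. The fingers move at their own pace and stop on an object; "grip_force" is the grip in N (left out, the last holds). Time passes only in rows, so rows that do not move let the fingers close. It gives the time, the measured TCP pose, the force, the opening and the grip force at its end, in the units of the state.
- readout.sense(): the state, without advancing time (a new reading comes with each control period).
- cams.snapshot(name): name is "side" or "top" or "wrist"; returns a dict with "pixels" (420x560x3 uint8, red, green, blue), "intrinsics" (3x3 intrinsics, pixels), "eye" and "rotation" of the camera in the world. Camera axes: x right, y down, z forward; pixel columns grow to the right and rows downward; lengths in m; the calibration is good to about 2 mm. A picture is of the moment at which its call begins. There is no depth.
- sign_off(): hands the job in; it is judged then, once.
The state is a dict: "t": time; "q": joint angles; "qd": joint speeds; "tau": joint torques, N m; "tcp_pos": TCP position; "tool_rot": TCP orientation; "force": force on the tool from outside, world axes, zero at the start; "ft_torque": the same for the moment, N m; "finger_gap": opening from 0.0 (shut) to 1.0 (fully open); "gripper_force": force on a finger pad.
Only numpy, scipy, OpenCV 4.12 (cv2) and the standard library are available. Lean on these libraries where they do the work, as an engineer would, in place of code of your own. Each camera call takes 0.05 s, during which the arm holds its last target. There are 200 camera calls.

## Working session

There is one attempt and no reset: what is moved stays moved. The work goes in short steps, Python scripts to look and compute and a tool call to move; the robot and the scene stay as the last step left them, time stands still between calls to the robot, and variables do not carry over. Pictures are saved under pics/ and viewed, at most 14 in all, crops included, and the job is handed in when it is done.

Besides the shell and the picture viewer there is one more tool, called after "Request:" in YAML: its name, and indented under it one key for each argument. send_rows: Moves the arm, as the interface text tells. Its arguments: {"type":"object","properties":{"commands":{"type":"string"},"grip_force":{"type":"number"}},"required":["commands"]}

```bash
mkdir -p pics; python3 - <<'E'
from station import readout,cams
import cv2,numpy as np
for n in("top","side"):
    s=cams.snapshot(n); cv2.imwrite(f"pics/{n}0.png",s["pixels"][:,:,::-1]); print(n,s["intrinsics"],s["eye"],s["rotation"])
print(readout.sense())
E
```

```text
top [[394.54205785   0.         275.12518549]
 [  0.         394.54205785 208.40125622]
 [  0.           0.           1.        ]] [0.40030679 0.15604571 0.89609108] [ 0.7141676  -0.69529819  0.06833863 -0.04306851]
side [[425.31544566   0.         271.97998139]
 [  0.         425.31544566 209.03331503]
 [  0.           0.           1.        ]] [ 0.37434386 -0.47764092  0.58541936] [ 0.8974167  -0.13368224  0.06991294 -0.41458956]
{'t': 0.1, 'q': array([-1.40650050e+00,  5.28394317e-01,  1.43380224e+00,  1.73280075e-05,
        1.18141112e+00, -1.78510388e-01]), 'qd': array([ 0.00163199, -0.00275232, -0.00447709, -0.00180875, -0.00116137,
        0.0001709 ]), 'tau': array([-4.58398317e-04, -4.43305600e+01, -1.78586179e+01, -1.54499498e-04,
        3.88858927e-03,  2.24438857e-06]), 'tcp_pos': array([ 0.2100009 , -0.58797824,  0.23840956]), 'tool_rot': array([ 9.85346478e-01,  1.70561727e-01,  1.51725276e-05, -1.00742922e-03]), 'force': array([-0.3527954 ,  0.50547782, -0.4252613 ]), 'ft_torque': array([ 0.00774714, -0.01132832,  0.06808685]), 'gripper_force': 0.0, 'finger_gap': 0.9983584520952626}
```

View pics/top0.png

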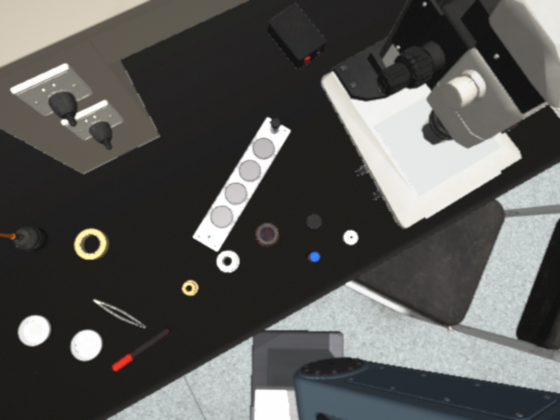

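View pics/side0.png

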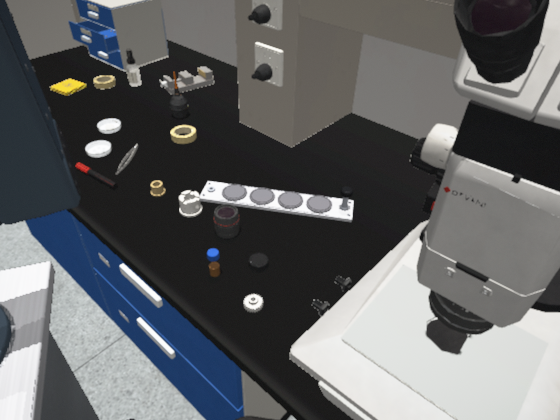

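The top view shows four pads at (263,148), (250,170), (236,193) and (221,216), with the post at (275,125). The gear is at (350,237), vial cap (314,257), rotor (228,261) and bushing (190,288). The lens (267,234) and dust cap (314,221) aren't samples. The side view agrees.

```bash
cat > h.py <<'E'
import numpy as np,cv2
from scipy.spatial.transform import Rotation as R
from station import readout,cams
def ray(s,px,z):
    d=R.from_quat(s["rotation"]).apply(np.linalg.inv(s["intrinsics"])@[px[0],px[1],1])
    e=np.array(s["eye"]); return (e+d*(z-e[2])/d[2])
def proj(s,p):
    c=R.from_quat(s["rotation"]).inv().apply(np.array(p)-s["eye"]); u=s["intrinsics"]@c; return u[:2]/u[2]
def tool(s=None):
    s=s or readout.sense(); r=R.from_quat(s["tool_rot"]).as_matrix()
    return s["tcp_pos"],r
def go(xyz,yaw=None):
    """rows (units of 20mm) in tool axes to reach xyz; yaw = wanted world direction (deg) of tool y"""
    p,r=tool(); d=r.T@(np.array(xyz)-p)/0.02
    a=np.degrees(np.arctan2(r[1,1],r[0,1])); print("tcp",p.round(4),"yaw_y",a.round(1),"shift units",d.round(2))
    if yaw is not None: print("spin units",((-(yaw-a)+90)%180-90)/4)
E
python3 - <<'E'
from h import *
s=cams.snapshot("top")
im=s["pixels"]
for n,p,z in [("padpost",(263,148),.014),("pad2",(250,170),.014),("pad3",(236,193),.014),("pad4",(221,216),.014),("post",(275,124),.055),("gear",(350.5,237.5),.016),("vial",(314.5,257),.054),("cap",(314,221),.01),("lens",(267,234),.03),("rotor",(228,261),.037),("bush",(190,288),.024),("scope",(405,225),0.03)]:
    print(n,ray(s,p,z).round(4))
hsv=cv2.cvtColor(im,cv2.COLOR_RGB2HSV)
# pads: grey circles, via contour
g=cv2.cvtColor(im,cv2.COLOR_RGB2GRAY)
m=((g>110)&(g<200)).astype(np.uint8); m[:, :190]=0;m[:,290:]=0;m[:110]=0;m[255:]=0
m=cv2.morphologyEx(m,cv2.MORPH_OPEN,np.ones((5,5)))
n,l,st,c=cv2.connectedComponentsWithStats(m)
for i in range(1,n):
    if st[i,4]>100: print("padc",c[i].round(1),st[i],ray(s,c[i],.014).round(4))
go([0.5,0,.2])
print(R.from_quat(s["rotation"]).as_matrix().round(2))
w=cams.snapshot("wrist"); print(w["eye"],R.from_quat(w["rotation"]).as_matrix().round(2),w["intrinsics"][0,0])
E
```

```text
padpost [0.682  0.1576 0.014 ]
pad2 [0.6286 0.1859 0.014 ]
pad3 [0.5738 0.2158 0.014 ]
pad4 [0.5202 0.2473 0.014 ]
post [0.7255 0.1323 0.055 ]
gear [ 0.4795 -0.0451  0.016 ]
vial [0.4325 0.0411 0.054 ]
cap [0.5154 0.0369 0.01  ]
lens [0.481  0.1432 0.03  ]
rotor [0.4199 0.2255 0.037 ]
bush [0.3606 0.3056 0.024 ]
scope [ 0.5096 -0.1649  0.03  ]
padc [263.  148.1] [252 138  23  21 386] [0.6818 0.1576 0.014 ]
padc [249.4 170.4] [239 160  22  22 391] [0.6277 0.1872 0.014 ]
tcp [ 0.21   -0.5881  0.2385] yaw_y -70.4 shift units [ 23.54 -22.82   1.97]
[[ 0.02 -0.99  0.16]
 [-1.   -0.03 -0.03]
 [ 0.04 -0.16 -0.99]]
[ 0.28504486 -0.5621145   0.37253169] [[ 0.34 -0.9  -0.29]
 [-0.94 -0.32 -0.1 ]
 [-0.    0.31 -0.95]] 300.0592490512263
```

Request:
send_rows:
  commands: "85 1 -0.96 0;85 1 -0.96 0 0"

```text
invalid input
```

Request:
send_rows:
  commands: "60 1 -0.96 0 0;60 1 -0.96 0 0;60 1 -0.96 0 0;60 1 -0.96 0 0;60 1 -0.96 0 0;60 1 -0.96 0 0;60 1 -0.96 0 0;60 1 -0.96 0 0;60 1 -0.96 0 0;60 1 -0.96 0 0;60 1 -0.96 0 0;60 1 -0.96 0 0;60 1 -0.96 0 0;60 1 -0.96 0 0;60 1 -0.96 0 0;60 1 -0.96 0 0;60 1 -0.96 0 0;60 1 -0.96 0 0;60 1 -0.96 0 0;60 1 -0.96 0 0"

```text
t: 1.87
tcp_pos: [0.4581, -0.0912, 0.2393]
tool_rot: [0.985, 0.171, 0.0, 0.0]
force: [0.5, -0.5, 1.2]
finger_gap: 0.703
gripper_force: 0.0
```

Request:
send_rows:
  commands: "60 0 0 0 -1;60 0 0 0 -1;60 0 0 0 -1;60 0 0 0 -1;60 0 0 0 -1;60 0 0 0 -1;60 0 0 0 -1;60 0 0 0 -1;60 0 0 0 -1;60 0 0 0 -1;60 0 0 0 -1;60 0 0 0 -1;60 0 0 0 -1;60 0 0 0 -1;60 0 0 0 -1;60 0 0 0 -1;60 0 0 0 -1;60 0 0 0 -1;60 0 0 0 -1;60 0 0 0 -1"

```text
t: 3.53
tcp_pos: [0.4577, -0.0924, 0.2393]
tool_rot: [0.644, 0.765, -0.0, -0.0]
force: [-0.2, 0.6, 0.6]
finger_gap: 0.705
gripper_force: 0.0
```

Request:
send_rows:
  commands: "60 0 0 0.5 -1;60 0 0 0.5 -1;60 0 0 0.5 -1;60 0 0 0.5 -1;60 0 0 0.5 -1;60 0 0 0.5 -1;60 0 0 0.5 -1;60 0 0 0.5 -1;60 0 0 0 -1;60 0 0 0 -1;60 0 0 0 -1;60 0 0 0 -1;60 0 0 0 -1;60 0 0 0 0;60 0 0 0 0"

```text
t: 4.78
tcp_pos: [0.4578, -0.0925, 0.1593]
tool_rot: [0.246, 0.969, 0.0, 0.0]
force: [-0.5, -0.4, -0.5]
finger_gap: 0.699
gripper_force: 0.0
```

```bash
python3 - <<'E'
from h import *
s=cams.snapshot("wrist"); cv2.imwrite("pics/w1.png",s["pixels"][:,:,::-1])
go([.4795,-.0451,.15],61)
for p in [(.4795,-.0451,.01),(.4325,.0411,.054),(.5154,.0369,.01)]: print(proj(s,p).round(0))
E
```

```text
tcp [ 0.4578 -0.0925  0.1593] yaw_y 61.5 shift units [0.18 2.6  0.47]
spin units 0.13591727582087998
[330. 195.]
[418. 104.]
[423. 188.]
```

View pics/w1.png

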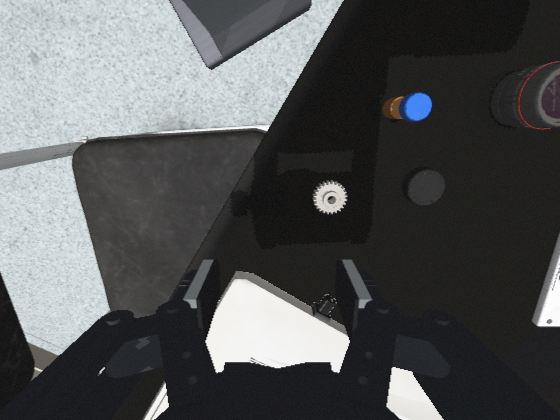

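The wrist view shows the gear at (330,197), against a predicted (330,195). The map is good to about 1 mm, so I'll grasp.

Request:
send_rows:
  commands: "60 0.06 0.87 0.3 0;60 0.06 0.87 0.6 0;60 0.06 0.86 0.6 0;60 0 0 1 0;60 0 0 1 0;60 0 0 1 0;60 0 0 1 0;60 0 0 1 0;60 0 0 0.6 0;60 0 0 0.4 0;60 0 0 0 0;60 0 0 0 0"

```text
t: 5.83
tcp_pos: [0.4793, -0.045, 0.0092]
tool_rot: [0.245, 0.969, 0.0, -0.0]
force: [0.3, 0.1, -0.0]
finger_gap: 0.703
gripper_force: 0.0
```

```bash
python3 - <<'E'
from h import *
s=cams.snapshot("wrist"); cv2.imwrite("pics/w2.png",s["pixels"][:,:,::-1])
go([.4795,-.0451,.008],61)
E
```

```text
tcp [ 0.4796 -0.0451  0.0097] yaw_y 61.6 shift units [ 0.01 -0.    0.09]
spin units 0.15382711259078974
```

View pics/w2.png

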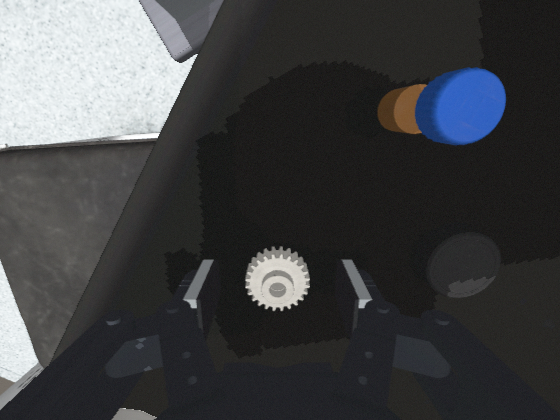

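The gear at (278,280) is centred between the fingers (207 and 348), so I close.

Request:
send_rows:
  commands: "28 0 0 0 0;28 0 0 0 0;28 0 0 0 0;28 0 0 0 0;28 0 0 0 0;28 0 0 0 0;28 0 0 0 0;28 0 0 0 0"
  grip_force: 40

```text
t: 6.55
tcp_pos: [0.4798, -0.0452, 0.0104]
tool_rot: [0.245, 0.97, -0.0, 0.001]
force: [-0.8, -0.1, 5.3]
finger_gap: 0.357
gripper_force: 39.3
```

Request:
send_rows:
  commands: "28 0 0 -0.5 0;28 0 0 -1 0;28 0 0 -1 0;28 0 0 -1 0;28 0 0 -1 0;28 0 0 0 0;28 0 0 0 0"

```text
t: 7.13
tcp_pos: [0.4801, -0.0452, 0.1009]
tool_rot: [0.245, 0.97, -0.0, 0.002]
force: [-0.0, 0.0, -1.5]
finger_gap: 0.354
gripper_force: 39.8
```

```bash
python3 - <<'E'
from h import *
go([.682,.1576,.1],61)
print(tool()[1].round(3))
E
```

```text
tcp [ 0.4801 -0.0452  0.1009] yaw_y 61.6 shift units [-4.07 13.72  0.07]
spin units 0.16026152179181707
[[-0.88   0.475  0.003]
 [ 0.475  0.88  -0.001]
 [-0.004  0.001 -1.   ]]
```

Request:
send_rows:
  commands: "28 -0.26 0.86 0 0;28 -0.26 0.86 0 0;28 -0.26 0.86 0 0;28 -0.26 0.86 0 0;28 -0.26 0.86 0 0;28 -0.26 0.86 0 0;28 -0.26 0.86 0 0;28 -0.26 0.86 0 0;28 -0.26 0.86 0 0;28 -0.26 0.86 0 0;28 -0.26 0.86 0 0;28 -0.26 0.86 0 0;28 -0.26 0.86 0 0;28 -0.26 0.86 0 0;28 -0.26 0.86 0 0;28 -0.26 0.8 0 0;28 0 0 0.8 0;28 0 0 0.8 0;28 0 0 0 0;28 0 0 0 0"

```text
t: 8.8
tcp_pos: [0.6806, 0.1565, 0.0648]
tool_rot: [0.245, 0.97, -0.001, -0.003]
force: [0.1, -0.3, 0.4]
finger_gap: 0.354
gripper_force: 39.8
```

```bash
python3 - <<'E'
from h import *
s=cams.snapshot("wrist"); cv2.imwrite("pics/w3.png",s["pixels"][:,:,::-1])
go([.6823,.1565,.0255],61)
for p in [(.6823,.1565,.014),(.6281,.1866,.014),(.5739,.2166,.014)]: print(proj(s,p).round(0))
E
```

```text
tcp [0.6817 0.1564 0.0661] yaw_y 61.6 shift units [-0.03  0.02  2.03]
spin units 0.15804744867090648
[278. 240.]
[280. 145.]
[282.  29.]
```

View pics/w3.png

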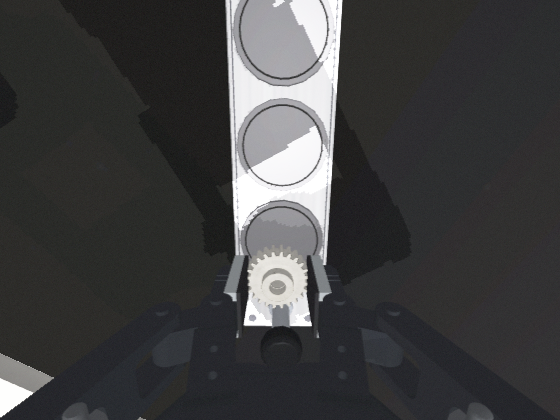

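The wrist view shows pad centres at (282,239) and (283,142), about 3 px (2 mm) to the right of prediction. I'll shift +y slightly and lower.

Request:
send_rows:
  commands: "28 -0.03 0.08 0.8 0;28 0 0 0.8 0;28 0 0 0.3 0;28 0 0 0.12 0;28 0 0 0 0;28 0 0 0 0"

```text
t: 9.35
tcp_pos: [0.6844, 0.1577, 0.0273]
tool_rot: [0.245, 0.97, 0.0, 0.0]
force: [-0.4, 0.6, -0.2]
finger_gap: 0.349
gripper_force: 39.8
```

Request:
send_rows:
  commands: "45 0 0 0 0;45 0 0 0 0;45 0 0 0 0;45 0 0 0 0;45 0 0 0 0;45 0 0 -0.5 0;45 0 0 -1 0;45 0 0 -1 0;45 0 0 -1 0;45 0 0 -0.7 0;45 0 0 0 0;45 0 0 0 0"

```text
t: 10.35
tcp_pos: [0.6845, 0.1577, 0.1122]
tool_rot: [0.245, 0.97, 0.0, 0.001]
force: [-0.5, 0.2, -0.8]
finger_gap: 0.526
gripper_force: 0.0
```

```bash
python3 - <<'E'
from h import *
s=cams.snapshot("wrist"); cv2.imwrite("pics/w4.png",s["pixels"][:,:,::-1])
go([.3606,.3056,.1],61)
for p in [(.6830,.1578,.014),(.6830,.1578,.03)]: print(proj(s,p).round(0))
E
```

```text
tcp [0.6835 0.1577 0.1108] yaw_y 61.6 shift units [17.72 -1.16  0.55]
spin units 0.16101554074987234
[276. 213.]
[276. 220.]
```

View pics/w4.png

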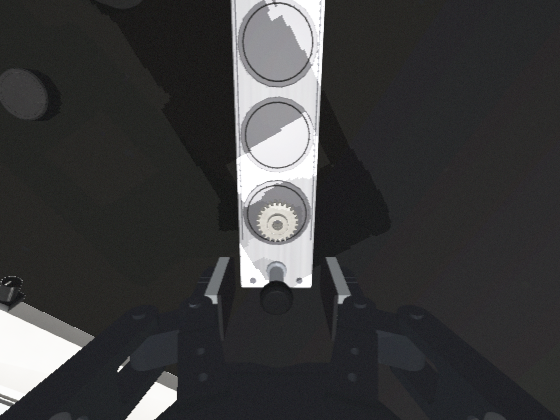

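The gear sits flat on the first pad, at (277,221) with the pad centre at (277,213). It's about 3 mm off centre after allowing for height, which is fine. Next is the bushing.

Request:
send_rows:
  commands: "60 1 -0.06 0 0;60 1 -0.06 0 0;60 1 -0.06 0 0;60 1 -0.06 0 0;60 1 -0.07 0 0;60 1 -0.07 0 0;60 1 -0.07 0 0;60 1 -0.07 0 0;60 1 -0.07 0 0;60 1 -0.07 0 0;60 1 -0.07 0 0;60 1 -0.07 0 0;60 1 -0.07 0 0;60 1 -0.07 0 0;60 1 -0.07 0 0;60 1 -0.07 0 0;60 0.8 -0.07 0 0;60 0.4 0 0 0;60 0 0 0 0;60 0 0 0 0"

```text
t: 12.07
tcp_pos: [0.3704, 0.3009, 0.1104]
tool_rot: [0.245, 0.97, -0.0, -0.0]
force: [0.8, -0.5, -0.6]
finger_gap: 0.703
gripper_force: 0.0
```

```bash
python3 - <<'E'
from h import *
s=cams.snapshot("wrist"); cv2.imwrite("pics/w5.png",s["pixels"][:,:,::-1])
go([.3606,.3056,.013],61)
print(proj(s,(.3606,.3056,.024)).round(0),proj(s,(.3606,.3056,.0)).round(0))
E
```

```text
tcp [0.3712 0.3009 0.1106] yaw_y 61.6 shift units [ 0.58 -0.05  4.88]
spin units 0.16067410299320528
[276. 207.] [277. 198.]
```

View pics/w5.png

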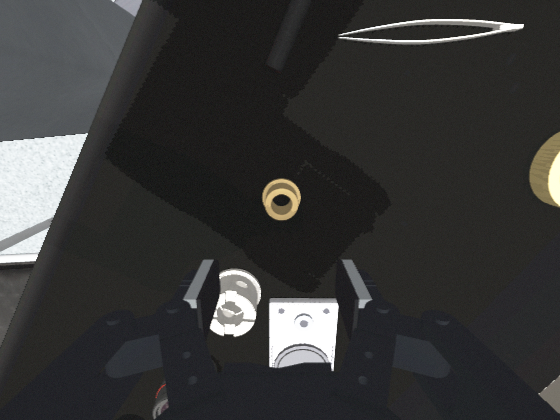

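The bushing top is at (282,207), about 6 px (4 mm) further +y than predicted. I correct and grasp.

Request:
send_rows:
  commands: "60 0.58 0.16 0.3 0;60 0 0 1 0;60 0 0 1 0;60 0 0 1 0;60 0 0 0.9 0;60 0 0 0.5 0;60 0 0 0.15 0;60 0 0 0 0;20 0 0 0 0;20 0 0 0 0;20 0 0 0 0;20 0 0 0 0;20 0 0 0 0;20 0 0 0 0;20 0 0 0 0;20 0 0 0 0;20 0 0 0 0;20 0 0 0 0"

```text
t: 13.62
tcp_pos: [0.3622, 0.3095, 0.0149]
tool_rot: [0.245, 0.97, 0.001, 0.001]
force: [-0.4, -0.0, 6.7]
finger_gap: 0.285
gripper_force: 39.5
```

Request:
send_rows:
  commands: "20 0 0 -0.5 0;20 0 0 -1 0;20 0 0 -1 0;20 0 0 -1 0;20 0 0 -0.9 0;20 0 0 0 0"

```text
t: 14.12
tcp_pos: [0.3631, 0.3101, 0.1052]
tool_rot: [0.245, 0.97, 0.002, 0.002]
force: [0.6, 0.1, -0.9]
finger_gap: 0.277
gripper_force: 39.6
```

```bash
python3 - <<'E'
from h import *
go([.629,.1882,.1],61)
E
```

```text
tcp [0.3631 0.3101 0.1052] yaw_y 61.7 shift units [-14.59   0.94   0.32]
spin units 0.16369706601442857
```

Request:
send_rows:
  commands: "20 -0.9 0.06 0 0;20 -0.9 0.06 0 0;20 -0.9 0.06 0 0;20 -0.9 0.06 0 0;20 -0.9 0.06 0 0;20 -0.9 0.06 0 0;20 -0.9 0.06 0 0;20 -0.9 0.06 0 0;20 -0.9 0.06 0 0;20 -0.9 0.06 0 0;20 -0.9 0.06 0 0;20 -0.9 0.06 0 0;20 -0.9 0.06 0 0;20 -0.9 0.06 0 0;20 -0.9 0.06 0 0;20 -0.9 0.06 0 0;20 -0.2 0 0.7 0;20 0 0 0.7 0;20 0 0 0 0;20 0 0 0 0"

```text
t: 15.78
tcp_pos: [0.6251, 0.1874, 0.0717]
tool_rot: [0.245, 0.97, -0.001, -0.003]
force: [0.2, 0.3, -1.1]
finger_gap: 0.28
gripper_force: 39.6
```

```bash
python3 - <<'E'
from h import *
go([.629,.1882,.0285],61)
E
```

```text
tcp [0.6251 0.1874 0.0717] yaw_y 61.6 shift units [-0.16  0.14  2.16]
spin units 0.16127095025605342
```

Request:
send_rows:
  commands: "20 -0.1 0.1 0.8 0;20 0 0 0.7 0;20 0 0 0.4 0;20 0 0 0.25 0;20 0 0 0 0;20 0 0 0 0"

```text
t: 16.28
tcp_pos: [0.6303, 0.1883, 0.0309]
tool_rot: [0.245, 0.97, -0.0, -0.0]
force: [0.8, -0.2, -0.5]
finger_gap: 0.279
gripper_force: 39.6
```

Request:
send_rows:
  commands: "45 0 0 0 0;45 0 0 0 0;45 0 0 0 0;45 0 0 0 0;45 0 0 0 0;45 0 0 -0.5 0;45 0 0 -1 0;45 0 0 -1 0;45 0 0 -1 0;45 0 0 -0.7 0;60 0 0 0 0;60 0 0 0 0"

```text
t: 17.28
tcp_pos: [0.6311, 0.1883, 0.1163]
tool_rot: [0.245, 0.97, 0.0, 0.001]
force: [-0.6, 0.3, 0.1]
finger_gap: 0.703
gripper_force: 0.0
```

```bash
python3 - <<'E'
from h import *
s=cams.snapshot("wrist"); cv2.imwrite("pics/w6.png",s["pixels"][:,:,::-1])
go([.4199,.2255,.12],106)
print(proj(s,(.629,.1882,.014)).round(0),proj(s,(.629,.1882,.038)).round(0))
E
```

```text
tcp [0.6301 0.1881 0.1151] yaw_y 61.6 shift units [10.14 -3.35 -0.25]
spin units -11.090097475991108
[276. 211.] [275. 221.]
```

View pics/w6.png

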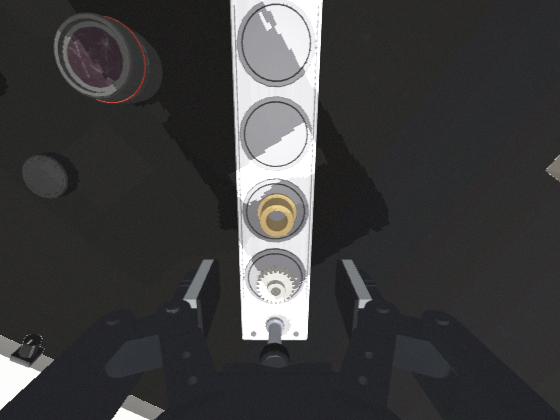

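The bushing is centred on the second pad: flange near (277,211), pad (275,211). Next is the rotor.

Request:
send_rows:
  commands: "72 0.9 -0.3 0 0;72 0.9 -0.3 0 0;72 0.9 -0.3 0 0;72 0.9 -0.3 0 0;72 0.9 -0.3 0 0;72 0.9 -0.3 0 0;72 0.9 -0.3 0 0;72 0.9 -0.3 0 0;72 0.9 -0.3 0 0;72 0.9 -0.3 0 0;72 1 -0.3 0 0"

```text
t: 18.25
tcp_pos: [0.4216, 0.2249, 0.1139]
tool_rot: [0.245, 0.969, -0.001, -0.001]
force: [0.4, 0.1, 0.5]
finger_gap: 0.844
gripper_force: 0.0
```

Request:
send_rows:
  commands: "72 0 0 0 -1;72 0 0 0 -1;72 0 0 0 -1;72 0 0 0 -1;72 0 0 0 -1;72 0 0 0 -1;72 0 0 0 -1;72 0 0 0 -1;72 0 0 0 -1;72 0 0 0 -1;72 0 0 0 -1;72 0 0 0 0"

```text
t: 19.25
tcp_pos: [0.4221, 0.2248, 0.1139]
tool_rot: [-0.137, 0.991, -0.0, -0.001]
force: [-0.7, 0.3, -0.8]
finger_gap: 0.836
gripper_force: 0.0
```

```bash
python3 - <<'E'
from h import *
s=cams.snapshot("wrist"); cv2.imwrite("pics/w7.png",s["pixels"][:,:,::-1])
go([.4199,.2255,.025],106)
print(proj(s,(.4199,.2255,.037)).round(0),proj(s,(.4199,.2255,.0)).round(0))
E
```

```text
tcp [0.4223 0.2249 0.114 ] yaw_y 105.6 shift units [0.09 0.06 4.45]
spin units -0.11068726206034185
[279. 222.] [279. 208.]
```

View pics/w7.png

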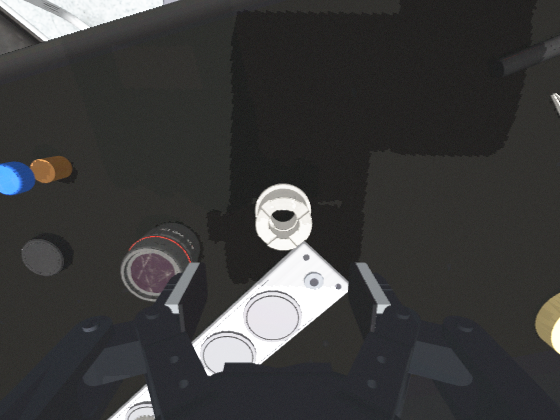

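The rotor top is at (283,222), about 3 mm further +y than predicted. The way down is clear of the rail corner (303,243) and the lens. I narrow to 60 mm and grasp.

Request:
send_rows:
  commands: "60 0.09 0.18 0 0;60 0 0 0.6 0;60 0 0 1 0;60 0 0 1 0;60 0 0 1 0;60 0 0 0.6 0;60 0 0 0.35 0;60 0 0 0 0;36 0 0 0 0;36 0 0 0 0;36 0 0 0 0;36 0 0 0 0;36 0 0 0 0;36 0 0 0 0;36 0 0 0 0;36 0 0 0 0"
  grip_force: 60

```text
t: 20.63
tcp_pos: [0.4207, 0.2282, 0.0246]
tool_rot: [-0.136, 0.991, 0.0, 0.001]
force: [0.0, 0.4, 5.4]
finger_gap: 0.484
gripper_force: 61.7
```

Request:
send_rows:
  commands: "36 0 0 -0.4 0;36 0 0 -0.7 0;36 0 0 -1 0;36 0 0 -1 0;36 0 0 -1 0;36 0 0 -0.4 0;36 0 0 0 1;36 0 0 0 1;36 0 0 0 1;36 0 0 0 1;36 0 0 0 1;36 0 0 0 1;36 0 0 0 1;36 0 0 0 1;36 0 0 0 1;36 0 0 0 1;36 0 0 0 1;36 0 0 0 0"

```text
t: 22.13
tcp_pos: [0.4199, 0.2279, 0.1135]
tool_rot: [0.246, 0.969, -0.0, -0.0]
force: [-0.4, -0.1, -2.4]
finger_gap: 0.485
gripper_force: 61.2
```

```bash
python3 - <<'E'
from h import *
s=cams.snapshot("wrist"); cv2.imwrite("pics/w8.png",s["pixels"][:,:,::-1])
go([.575,.2182,.0375],61)
E
```

```text
tcp [0.4199 0.2279 0.1136] yaw_y 61.7 shift units [-7.06  3.25  3.8 ]
spin units 0.18064305995561014
```

View pics/w8.png

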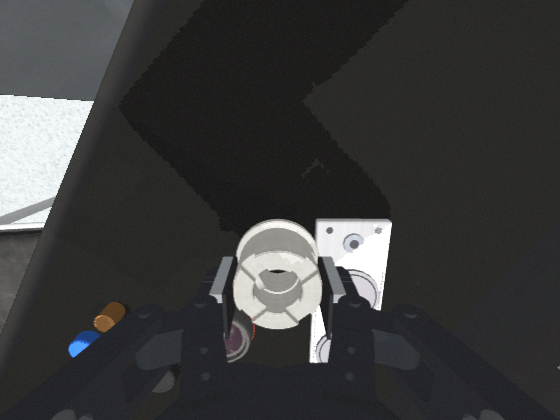

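The rotor is held upright at (277,285). I'll carry it to the third pad.

Request:
send_rows:
  commands: "36 -0.78 0.36 0 0;36 -0.78 0.36 0 0;36 -0.78 0.36 0 0;36 -0.78 0.36 0 0;36 -0.78 0.36 0 0;36 -0.78 0.36 0 0;36 -0.78 0.36 0 0;36 -0.78 0.36 0 0;36 -0.8 0.37 0 0;36 0 0 0.7 0;36 0 0 0.8 0;36 0 0 0.8 0;36 0 0 0 0;36 0 0 0 0"

```text
t: 23.35
tcp_pos: [0.5739, 0.2181, 0.0667]
tool_rot: [0.244, 0.97, -0.001, -0.002]
force: [0.5, 0.5, -2.0]
finger_gap: 0.491
gripper_force: 61.2
```

```bash
python3 - <<'E'
from h import *
go([.575,.2182,.039],61)
E
```

```text
tcp [0.5739 0.2181 0.0667] yaw_y 61.7 shift units [-0.05  0.03  1.39]
spin units 0.1757323051591939
```

Request:
send_rows:
  commands: "36 0 0 0.6 0;36 0 0 0.45 0;36 0 0 0.25 0;36 0 0 0.1 0;36 0 0 0 0;36 0 0 0 0"

```text
t: 23.85
tcp_pos: [0.5752, 0.2185, 0.04]
tool_rot: [0.245, 0.97, 0.0, 0.0]
force: [0.5, 0.5, -2.3]
finger_gap: 0.485
gripper_force: 61.2
```

Request:
send_rows:
  commands: "62 0 0 0 0;62 0 0 0 0;62 0 0 0 0;62 0 0 0 0;62 0 0 0 0;62 0 0 -0.5 0;62 0 0 -1 0;62 0 0 -1 0;62 0 0 -1 0;62 0 0 -1 0;60 0 0 0 0;60 0 0 0 0"

```text
t: 24.85
tcp_pos: [0.5761, 0.2186, 0.1317]
tool_rot: [0.245, 0.97, 0.001, 0.002]
force: [0.3, 0.2, -0.2]
finger_gap: 0.7
gripper_force: 0.0
```

```bash
python3 - <<'E'
from h import *
go([.4325,.0411,.12],61)
E
```

```text
tcp [0.5761 0.2186 0.1317] yaw_y 61.6 shift units [  2.1  -11.22   0.56]
spin units 0.1606282583132277
```

Request:
send_rows:
  commands: "60 0.16 -0.86 0 0;60 0.16 -0.86 0 0;60 0.16 -0.86 0 0;60 0.16 -0.86 0 0;60 0.16 -0.86 0 0;60 0.16 -0.86 0 0;60 0.16 -0.86 0 0;60 0.16 -0.86 0 0;60 0.16 -0.86 0 0;60 0.16 -0.86 0 0;60 0.16 -0.86 0 0;60 0.16 -0.86 0 0;60 0.16 -0.86 0 0;60 0 0 0 0;60 0 0 0 0"

```text
t: 26.1
tcp_pos: [0.4314, 0.0412, 0.1293]
tool_rot: [0.246, 0.969, 0.0, -0.001]
force: [0.6, 0.0, 0.1]
finger_gap: 0.704
gripper_force: 0.0
```

```bash
python3 - <<'E'
from h import *
s=cams.snapshot("wrist"); cv2.imwrite("pics/w9.png",s["pixels"][:,:,::-1])
go([.4325,.0411,.018],61)
print(proj(s,(.4325,.0411,.054)).round(0),proj(s,(.4325,.0411,.0)).round(0))
E
```

```text
tcp [0.4323 0.0414 0.1295] yaw_y 61.6 shift units [-0.02 -0.01  5.58]
spin units 0.1458739866858636
[278. 226.] [278. 206.]
```

View pics/w9.png

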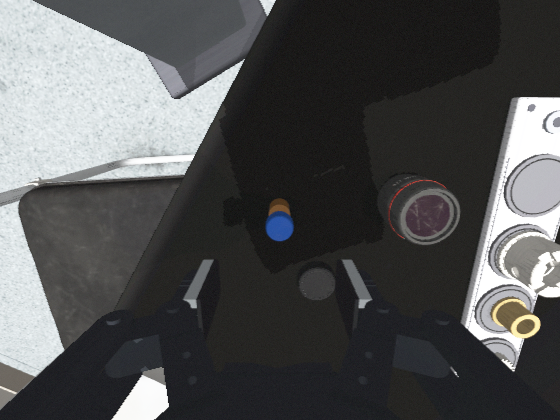

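The vial cap at (279,227) matches the prediction (278,226), so I grasp it on the glass body.

Request:
send_rows:
  commands: "50 0 0 0.5 0;50 0 0 1 0;50 0 0 1 0;50 0 0 1 0;50 0 0 1 0;50 0 0 0.7 0;50 0 0 0.45 0;50 0 0 0 0;14 0 0 0 0;14 0 0 0 0;14 0 0 0 0;14 0 0 0 0;14 0 0 0 0;14 0 0 0 0;14 0 0 0 0;14 0 0 0 0;14 0 0 0 0;14 0 0 0 0"
  grip_force: 25

```text
t: 27.65
tcp_pos: [0.4327, 0.0413, 0.0174]
tool_rot: [0.245, 0.97, 0.0, 0.001]
force: [-0.2, 0.8, 6.5]
finger_gap: 0.235
gripper_force: 24.6
```

Request:
send_rows:
  commands: "14 0 0 -0.4 0;14 0 0 -0.8 0;14 0 0 -1 0;14 0 0 -1 0;14 0 0 -1 0;14 0 0 -0.8 0;14 0 0 0 0;14 0 0 0 0"

```text
t: 28.32
tcp_pos: [0.4327, 0.0413, 0.1178]
tool_rot: [0.245, 0.97, 0.0, 0.001]
force: [0.3, 0.5, -0.2]
finger_gap: 0.236
gripper_force: 24.5
```

```bash
python3 - <<'E'
from h import *
s=cams.snapshot("wrist"); cv2.imwrite("pics/w10.png",s["pixels"][:,:,::-1])
go([.5205,.248,.12],61)
E
```

```text
tcp [0.4321 0.0414 0.117 ] yaw_y 61.6 shift units [ 1.02 11.19 -0.15]
spin units 0.16009508106428783
```

View pics/w10.png

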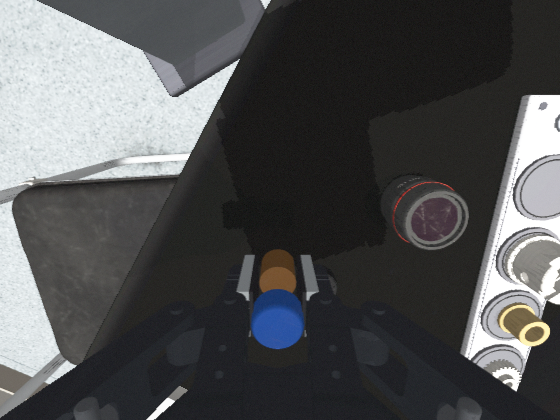

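The vial is held upright at (277,300). I'll carry it to the last pad.

Request:
send_rows:
  commands: "14 0.08 0.86 0 0;14 0.08 0.86 0 0;14 0.08 0.86 0 0;14 0.08 0.86 0 0;14 0.08 0.86 0 0;14 0.08 0.86 0 0;14 0.08 0.86 0 0;14 0.08 0.86 0 0;14 0.08 0.86 0 0;14 0.08 0.86 0 0;14 0.08 0.86 0 0;14 0.08 0.86 0 0;14 0.08 0.86 0 0;14 0 0 0.8 0;14 0 0 1 0;14 0 0 1 0;14 0 0 0.4 0;14 0 0 0 0;14 0 0 0 0;14 0 0 0 0"

```text
t: 30.03
tcp_pos: [0.5206, 0.248, 0.0532]
tool_rot: [0.245, 0.97, 0.0, 0.0]
force: [-0.6, 0.2, 0.1]
finger_gap: 0.231
gripper_force: 24.5
```

```bash
python3 - <<'E'
from h import *
s=cams.snapshot("wrist"); cv2.imwrite("pics/w11.png",s["pixels"][:,:,::-1])
go([.5205,.248,.0318],61)
E
```

```text
tcp [0.5209 0.2481 0.0537] yaw_y 61.6 shift units [ 0.02 -0.02  1.09]
spin units 0.15785076166039858
```

View pics/w11.png

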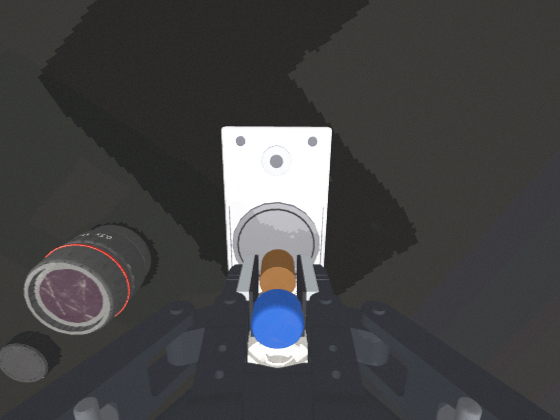

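The vial hangs at x=277, in line with the pad centred near (276,242). I lower, release and retreat upward.

Request:
send_rows:
  commands: "14 0 0 0.5 0;14 0 0 0.35 0;14 0 0 0.15 0;14 0 0 0.1 0;14 0 0 0 0;14 0 0 0 0;14 0 0 0 0"

```text
t: 30.67
tcp_pos: [0.5199, 0.2479, 0.0314]
tool_rot: [0.245, 0.97, -0.0, -0.0]
force: [-1.6, -0.3, 4.1]
finger_gap: 0.235
gripper_force: 24.3
```

Request:
send_rows:
  commands: "40 0 0 0 0;40 0 0 0 0;40 0 0 0 0;40 0 0 0 0;40 0 0 0 0;40 0 0 -0.4 0;40 0 0 -0.8 0;40 0 0 -1 0;40 0 0 -1 0;40 0 0 -1 0;40 0 0 -1 0;40 0 0 -1 0;40 0.9 0 -0.5 0;40 0.9 0 -0.5 0;40 0.9 0 0 0;40 0.9 0 0 0;40 0 0 0 0;40 0 0 0 0"

```text
t: 32.17
tcp_pos: [0.4556, 0.2826, 0.1747]
tool_rot: [0.244, 0.97, -0.0, -0.0]
force: [0.9, -0.2, 0.1]
finger_gap: 0.467
gripper_force: 0.0
```

```bash
python3 - <<'E'
from h import *
s=cams.snapshot("top"); cv2.imwrite("pics/t2.png",cv2.resize(s["pixels"][100:260,180:340,::-1],None,fx=3.5,fy=3.5,interpolation=cv2.INTER_CUBIC))
c=cams.snapshot("side"); cv2.imwrite("pics/s2.png",cv2.resize(c["pixels"][120:260,180:380,::-1],None,fx=3.5,fy=3.5,interpolation=cv2.INTER_CUBIC))
im=np.hstack([cv2.resize(cv2.imread("pics/t2.png"),(390,390)),cv2.resize(cv2.imread("pics/s2.png"),(400,390))]); cv2.imwrite("pics/both.png",im)
print(readout.sense()["tcp_pos"])
for n,p,h in [("gear",(.683,.158),.016),("bush",(.629,.1882),.024),("rotor",(.575,.2182),.037),("vial",(.5207,.248),.054)]: print(n,[((proj(s,(*p,z))-[180,100])*390/160).round(0) for z in(.014,.014+h)])
E
```

```text
[0.45737304 0.28225357 0.17476193]
gear [array([202., 116.]), array([202., 111.])]
bush [array([168., 170.]), array([167., 163.])]
rotor [array([134., 225.]), array([131., 217.])]
vial [array([ 99., 282.]), array([ 93., 274.])]
```

View pics/both.png

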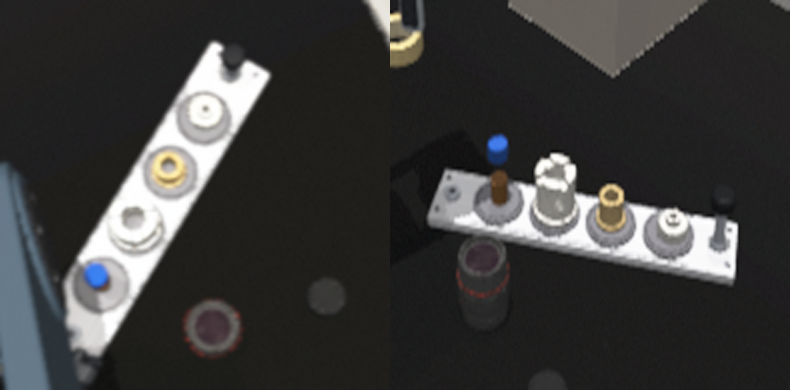

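The final view shows all four samples upright and centred on their pads, in order from the post: gear, bushing, rotor, vial. The gripper is clear, so I hand in.

```bash
python3 -c "
from station import sign_off
print(sign_off())"
```

```text
the job is handed in; nothing more can be done
None
```

The job is handed in: gear, bushing, rotor and vial stand upright on their pads in rising order from the post, centred to within about 3 mm by the camera views, after about 32 s of the 96 s allowed; the hand-in returned no verdict.

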